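Put the ultrasonic cleaner to dry for the night

TASK

The ultrasonic cleaner has just been drained. Lift the instrument basket out of it, keeping it level, and set it down gently to stand flat in the drip tray beside; and turn the lever of the drain valve back to half open, 45 degrees between along the pipe and across it, so that the ball's cavity dries too. Leave the other things on the bench where they are.

Things in the scene. Friction and masses are not known exactly. Their poses are not given: they have to be found in the camera images.
- cleaner: Ultrasonic cleaner, fixed to the bench: light grey box 176 mm (its x) x 266 mm (its y) x 160 mm high, with an open steel tank in its top (mouth 120 x 206 mm, centred, floor 65 mm above the bench). Origin at the bench under the box's middle; x points away from the control panel, y along its length, z up. A brass drain pipe leaves the middle of its -y end.
- valve_stem (a point): Point on the upright stem axis of the ball valve in the drain pipe; in the cleaner's frame at (0, -203, 92) mm, 70 mm out from the box. The pipe runs along the cleaner's -y, 45 mm above the bench, and turns down into a spout 126 mm out. Pipe and valve stay below 64 mm, save the stem (to 93 mm).
- drain_lever (a joint): Lever angle about the valve's upright stem, rad. 0 = shut: it lies across the pipe, pointing along the cleaner's -x (panel side). It grows counter-clockwise seen from above to 1.571 = fully open: along the pipe, pointing along the cleaner's -y. Half open is 0.785. Stops at both ends; steady friction of 0.3 N m (4 N at the grip), no spring, stays where left.
- lever_grip (a point): Middle of the grey sleeve on the lever, 75 mm out from the stem axis and 90 mm above the bench. The sleeve is 70 mm long (along the lever), 18 mm wide and 12 mm high (84 to 96 mm above the bench). The point's -x axis points outward along the lever.
- basket: Loose steel wire basket with hand instruments fixed in it: 100 mm (its x) x 184 mm (its y) x 75 mm high, 0.4 to 0.75 kg. Origin at the centre of its flat underside, z up. Lugs at its y ends reach 121 mm from the middle, 67 mm above the underside; at the start it hangs by them on the tank's rim, underside 93 mm above the bench, 10 mm play all round. It must rise 67 mm to clear the rim.
- basket_handle (a point): Middle of the basket's fixed arched handle, straight over the basket's origin, 127 mm above its underside. The handle's top is a straight bar along the basket's y with a round black grip 14 mm thick and 90 mm long; the bare 6 mm wire runs on 15 mm at each end, then slopes down to the basket's ends.
- tray: Stainless drip tray, fixed to the bench: 170 mm (its x) x 260 mm (its y), rim 18 mm high, inside 164 x 254 mm, with a ribbed grey mat. Origin at the bench under its centre, z up.
- tray_rest (a point): Centre of the tray at the height of the mat's ribs, 6 mm above the bench: where the basket's underside rests.
- detergent: Bystander: white detergent bottle, 68 mm wide, 190 mm tall, standing 40 to 70 mm behind the cleaner (+x side). Origin at the centre of its underside.
- jug: Bystander: small white plastic measuring jug with a side handle, 72 mm wide, 85 mm tall, on the far side (+x) of the drain pipe, clear of the lever's swing. Origin at the centre of its underside.
- dish: Bystander: shallow round steel dish, 120 mm wide, 35 mm high, on the right, beyond the drain valve. Origin at the centre of its underside.
- brush: Bystander: white cleaning brush, 170 mm long, lying on the bench near the robot. Origin on its underside, near the middle.
- bur_jar: Bystander: small glass jar with a steel cap, 52 mm wide, 60 mm tall, near the robot on its right. Origin at the centre of its underside.
- glove_box: Bystander: cardboard glove box, 120 x 240 x 75 mm, beyond the tray. Origin at the centre of its underside.

How it is judged (in metres and radians):
At the end, for the whole second after the job is handed in: The basket stands still and flat inside the drip tray (underside within 5 mm of the ribs, tilt under 3 degrees, centre within 60 mm of the tray's centre) and the drain lever is left at 45 degrees, within 8 degrees (0.645 to 0.925 rad) (z of basket in the frame of tray_rest between -0.005 and 0.005 m and horizontal distance between basket and tray_rest below 0.06 m and angle between basket's own z axis and vertical below 0.05 rad and linear speed of basket below 0.02 m/s and value of joint drain_lever between 0.645 and 0.925 rad); the robot touches nothing.
It fails at once if the basket is tipped by more than 20 degrees (angle between basket's own z axis and vertical above 0.35 rad).
It fails at once if the basket is let fall from more than about 10 mm (faster than 0.45 m/s with the fingers off it) (linear speed of basket above 0.45 m/s and contact force between the fingers and basket below 0.2 N).
It fails at once if the basket is banged or pressed onto the tray with over 45 N (contact force between basket and tray above 45 N).
It fails at once if another thing on the bench is shifted by more than 30 mm (distance of any of detergent, jug, dish, brush, bur_jar, glove_box from where it was at the start of the episode above 0.03 m).
It also fails if it takes over 64 s, if anything falls off the work surface, if the arm or the gripper's body presses on something with over 40 N, if the wrist force passes 120 N, or if a joint passes its speed limit or range.

ROBOT

A 6-joint arm with a two-finger parallel gripper is mounted at the origin on the work surface. World frame = base frame: x ahead of the robot, y to its left, z up, the work surface at z = 0. Lengths are in mm, angles in rad, forces in N, time in s.
With the tool pointing down it reaches from about 350 to 975 mm from the base axis. Payload 7.1 kg.
Tool frame: the origin (TCP) lies midway between the tips of the shut fingers; the grasp point (between the pads) lies 19 mm behind it; z points along the fingers, y is the line along which they close (so a half turn about z gives the same grasp; the last joint's range is limited). The gripper opens to 88 mm and grips with 3 to 60 N. Pads are 20 mm wide; open, the fingers measure 115 mm over their backs; the gripper's body (75 mm by 178 mm) begins 61 mm behind the grasp point.
Start: joints at [-1.366, 0.423, 1.63, -0, 1.089, -0.019], TCP at [138.73, -609.392, 222.675] pointing down, gripper open.
Joint ranges: [-3, 3], [-0.9, 2.11], [0.09, 2.58], [-1.31, 4.45], [0.11, 2.69], [-2.54, 2.54]. Speed limits (rad/s): [2.39, 2.39, 3.01, 3.14, 3.14, 3.14].

INTERFACE

Orientations are given as a rotation vector (axis times angle).
In Python, from workcell import get_obs, get_image, camera_params, close_job gives the robot as it stands.
- The arm moves only by the shell command python3 -m creep 'ROWS' [OPENING]. ROWS is a JSON object of lists of equal length, an entry for each row: "delta_pos": the shift along the tool's x, y, z in m, a list of three; "twist": the turn, a rotation vector about the tool's x, y, z in degrees, a list of three. A call has 1 to 20 rows; each row shifts and turns the commanded pose from where the row before left it, along the tool's axes as they then stand; what a row does not reach is not made up. A row lasts 1/12 s, in which the tool goes at most 41.7 mm and 7.16 degrees, less where a joint would pass 70% of its speed; a pose out of reach is approached as far as the arm can. A call with a gripper value outside its range is refused whole. OPENING is the opening, from 0 (shut) to 1 (fully open), set as the call begins (- or left out, the last holds). The fingers move at their own pace and stop on an object; the grip force is fixed at half the most. Time passes only in rows, so rows that do not move let the fingers close. It gives the time, the measured TCP pose, the force, the opening and the grip force at its end, in the units of the state.
- get_obs(): the state, without advancing time (a new reading comes with each control period).
- get_image(name): name is "scene" or "top" or "wrist"; returns (picture, depth): 400x640x3 uint8, red, green, blue; 400x640 float32, mm along the optical axis (not along the pixel's ray), 0 where there is no reading.
- camera_params(name): a dict with "camera_matrix" (3x3 intrinsics, pixels), "k1" (the pictures are not rectified: a ray, as slopes to the right and down, at radius r is drawn at 1 + k1 r^2 times it, then the intrinsics apply), "extrinsics" (4x4, takes a point from camera to world coordinates). Camera axes: x right, y down, z forward; pixel columns grow to the right and rows downward; lengths in mm; the calibration is good to about 2 mm. A picture is of the moment at which its call begins: read the wrist's pose just before it. camera_params takes no time and is no camera call; for the wrist camera it gives the pose at the moment of the call.
- close_job(): hands the job in; it is judged then, once.
The state is a dict: "t": time; "qpos": joint angles; "qvel": joint speeds; "joint_torque": joint torques, N m; "ee_pos": TCP position; "orientation": TCP orientation; "ft_force": force on the tool from outside, world axes, zero at the start; "moment": the same for the moment, N m; "width": finger opening in mm; "grasp_force": force on a finger pad.
Only numpy, scipy, OpenCV 4.12 (cv2) and the standard library are available. Lean on these libraries where they do the work, as an engineer would, in place of code of your own. Each camera call takes 0.05 s, during which the arm holds its last target. There are 200 camera calls.

## Working session

There is one attempt and no reset: what is moved stays moved. The work goes in short steps, Python scripts to look and compute and a shell command to move; the robot and the scene stay as the last step left them, time stands still between calls to the robot, and variables do not carry over. Pictures are saved under pics/ and viewed, at most 10 in all, crops included, and the job is handed in when it is done.

```bash
mkdir -p pics; ls
cat > h.py <<'E'
import numpy as np, cv2, json
from workcell import get_obs, get_image, camera_params
def grab(n):
    p=camera_params(n); im,d=get_image(n); return im,d,p
def world(d,p):
    h,w=d.shape; K=np.array(p["camera_matrix"],float); k=p["k1"]
    u,v=np.meshgrid(np.arange(w),np.arange(h))
    q=cv2.undistortPoints(np.stack([u,v],-1).reshape(-1,1,2).astype(float),K,np.array([k,0,0,0,0.])).reshape(h,w,2)
    c=np.dstack([q*d[...,None],d]); T=np.array(p["extrinsics"]); W=c@T[:3,:3].T+T[:3,3]; W[d<=0]=np.nan
    return W
def ray(uv,p,z):
    K=np.array(p["camera_matrix"],float)
    q=cv2.undistortPoints(np.array(uv,float).reshape(-1,1,2),K,np.array([p["k1"],0,0,0,0.])).reshape(-1,2)
    T=np.array(p["extrinsics"]); r=np.c_[q,np.ones(len(q))]@T[:3,:3].T; o=T[:3,3]
    return o+r*((z-o[2])/r[:,2])[:,None]
E
python3 - <<'E'
from h import *
for n in ["top","scene"]:
    im,d,p=grab(n); cv2.imwrite(f"pics/{n}0.png",im[...,::-1]); np.savez(n+"0.npz",im=im,d=d,K=p["camera_matrix"],k=p["k1"],E=p["extrinsics"])
    print(n,p)
print(get_obs())
E
```

```text
pics
top {'camera_matrix': array([[387.27580985,   0.        , 320.554371  ],
       [  0.        , 387.27580985, 201.25608785],
       [  0.        ,   0.        ,   1.        ]]), 'k1': -0.017089389320664648, 'extrinsics': array([[-1.71040010e-02, -9.88174776e-01,  1.52374753e-01,
         3.31007467e+02],
       [-9.99812640e-01,  1.55221407e-02, -1.15649641e-02,
        -9.79519246e+01],
       [ 9.06302347e-03, -1.52544011e-01, -9.88255122e-01,
         1.36349954e+03],
       [ 0.00000000e+00,  0.00000000e+00,  0.00000000e+00,
         1.00000000e+00]])}
scene {'camera_matrix': array([[436.33118427,   0.        , 320.52127386],
       [  0.        , 436.33118427, 200.69767446],
       [  0.        ,   0.        ,   1.        ]]), 'k1': -0.042063725660355406, 'extrinsics': array([[ 8.55224034e-01,  3.86460332e-01, -3.45311836e-01,
         9.82132903e+02],
       [ 5.18115150e-01, -6.53225055e-01,  5.52135598e-01,
        -8.52091804e+02],
       [-1.21878369e-02, -6.51110927e-01, -7.58884719e-01,
         1.18727668e+03],
       [ 0.00000000e+00,  0.00000000e+00,  0.00000000e+00,
         1.00000000e+00]])}
{'t': 0.1, 'qpos': array([-1.36603288e+00,  4.23770827e-01,  1.63059845e+00, -3.74652333e-05,
        1.08859816e+00, -1.90297671e-02]), 'qvel': array([-0.00082106, -0.00340335, -0.0009497 , -0.00068841,  0.0010928 ,
       -0.00200234]), 'joint_torque': array([ 9.54661118e-04, -5.45615852e+01, -2.74324805e+01,  6.46292302e-02,
        1.89094862e-02, -4.07150537e-05]), 'ee_pos': array([ 138.60185066, -608.9275246 ,  221.98137272]), 'orientation': array([-3.12058516e+00, -3.50675062e-01,  2.52045332e-04]), 'ft_force': array([ 0.90965508, -0.34950851, -0.70610671]), 'moment': array([-0.0340178 ,  0.03407811, -0.07417081]), 'grasp_force': 0.0, 'width': 87.9934164527477}
```

View pics/top0.png

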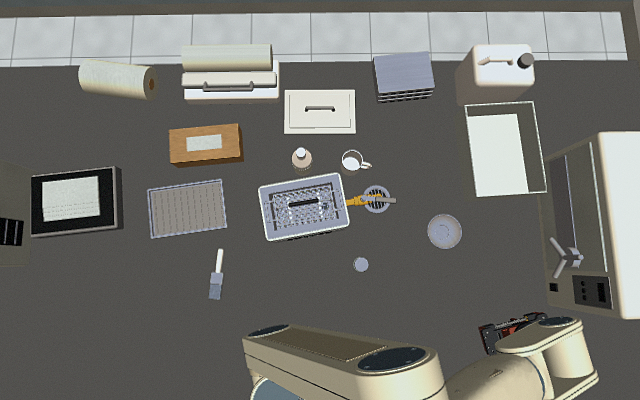

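View pics/scene0.png

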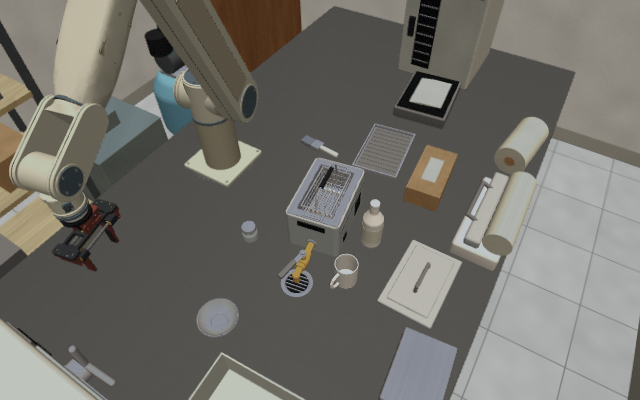

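The top view shows the cleaner around (304,207), with the black handle grip at (303,202). The tray is at (187,208) and the valve and lever at (355-396,200). The scene view shows the same things, with the handle at (327,178) and the lever at about (292,263). Next I'll measure from both views.

```bash
cat > m.py <<'E'
from h import *
def load(n):
    z=np.load(n+"0.npz"); return z["im"],z["d"],dict(camera_matrix=z["K"],k1=float(z["k"]),extrinsics=z["E"])
R={"top":dict(h=(285,190,325,215),t=(140,172,235,245),c=(250,165,355,250),l=(345,180,402,220)),"scene":dict(h=(315,160,340,195),t=(345,118,420,180),c=(280,150,370,255),l=(272,235,325,300))}
for n in R:
    im,d,p=load(n); W=world(d,p)
    def sub(k):
        a,b,c,e=R[n][k]; m=np.zeros(d.shape,bool); m[b:e,a:c]=1; return m
    m=sub("h")&(im.max(2)<45)&(W[...,2]>190); v,u=np.nonzero(m)
    if len(u): 
        P=W[m]; c,(w,hh),a=cv2.minAreaRect(P[:,:2].astype(np.float32)); print(n,"handle n",len(u),"uv",u.mean(),v.mean(),"med",np.nanmedian(P,0),"rect",c,w,hh,a,"ray213",ray([(u.mean(),v.mean())],p,218))
    m=sub("c")&(W[...,2]>152)&(W[...,2]<168); P=W[m]; print(n,"cleaner top",cv2.minAreaRect(P[:,:2].astype(np.float32)),np.median(P[:,2]),m.sum())
    m=sub("t")&(W[...,2]>4)&(W[...,2]<26); P=W[m]; print(n,"tray",cv2.minAreaRect(P[:,:2].astype(np.float32)),np.median(P[:,2]),m.sum(), np.percentile(P[:,2],[5,95]))
    m=sub("l")&(W[...,2]>76)&(W[...,2]<105)
    P=W[m];print(n,"lever",cv2.minAreaRect(P[:,:2].astype(np.float32)),P.mean(0),m.sum())
    hsv=cv2.cvtColor(im,cv2.COLOR_RGB2HSV); g=m&(hsv[...,1]<90); P=W[g]; print(" grey",P.mean(0) if len(P) else 0,cv2.minAreaRect(P[:,:2].astype(np.float32)) if len(P)else 0,len(P))
    a,b,c,e=R[n]["l"]; cv2.imwrite(f"pics/l_{n}.png",cv2.resize(im[b-15:e+15,a-15:c+15,::-1],None,fx=5,fy=5))
a=cv2.imread("pics/l_top.png");b=cv2.imread("pics/l_scene.png");H=max(a.shape[0],b.shape[0])
o=np.zeros((H,a.shape[1]+b.shape[1],3),np.uint8);o[:a.shape[0],:a.shape[1]]=a;o[:b.shape[0],a.shape[1]:]=b
s=min(800/o.shape[1],600/H);cv2.imwrite("pics/l.png",cv2.resize(o,None,fx=s,fy=s))
E
python3 m.py
```

```text
top handle n 86 uv 303.0348837209302 202.32558139534885 med [504.59978651 -59.06820971 225.47085435] rect (504.3957824707031, -58.97114562988281) 10.160052299499512 85.41094970703125 8.855226516723633 ray213 [[505.21416331 -58.91248608 218.        ]]
top cleaner top ((503.0311279296875, -56.65559387207031), (176.7610626220703, 266.3821105957031), 9.64992618560791) 158.9435002681182 2449
top tray ((525.208251953125, 360.13726806640625), (339.86004638671875, 258.1952819824219), 89.5860595703125) 6.428208768497825 2149 [ 4.19003454 18.34194645]
top lever ((532.770751953125, -304.71209716796875), (113.41058349609375, 21.33441162109375), 84.58155822753906) [ 531.31029748 -304.37038841   91.67765536] 186
 grey [ 531.32856241 -304.65124082   91.7528661 ] ((532.770751953125, -304.71209716796875), (113.41058349609375, 21.33441162109375), 84.58155822753906) 185
scene handle n 90 uv 325.9888888888889 177.1 med [509.54517061 -63.35796844 225.76944976] rect (508.9380798339844, -61.86439895629883) 13.289105415344238 85.0379409790039 7.7471489906311035 ray213 [[506.08196263 -56.71017039 218.        ]]
scene cleaner top ((505.786865234375, -56.01080322265625), (177.99847412109375, 274.22967529296875), 10.410122871398926) 159.62430394138426 1946
scene tray ((510.3397216796875, 381.899169921875), (307.8504943847656, 364.6028747558594), 26.85730743408203) 6.986915351031598 1980 [ 4.2698578  18.57626575]
scene lever ((524.1851196289062, -265.32025146484375), (191.2936553955078, 61.61991882324219), 79.49279022216797) [ 539.73607344 -279.33738842   90.70494364] 291
 grey [ 539.70111044 -279.40007274   90.7544612 ] ((524.1851196289062, -265.32025146484375), (191.2936553955078, 61.61991882324219), 79.49279022216797) 290
```

View pics/l.png

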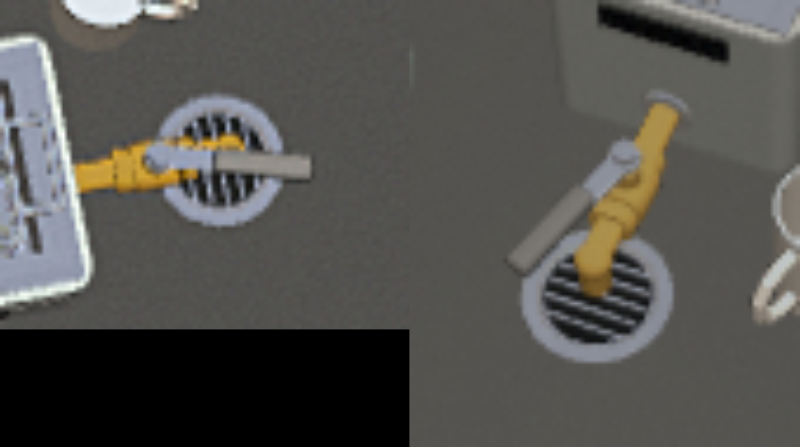

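Both views agree. The handle bar is near (505,-58), with its top at 225. The cleaner's yaw is about 9.7° and the lever stands near 75° (about 1.31 rad), so it must turn about 30° clockwise. Next I'll fit the tray and plan the lever approach.

```bash
cat >> h.py <<'E'
from scipy.spatial.transform import Rotation as Rt
def plan(tgt,yaw):
    "tgt TCP mm, yaw(deg, mod 180) of tool x; prints twist about tool z, then shift in tool axes after twist"
    o=get_obs(); R=Rt.from_rotvec(o["orientation"]).as_matrix(); p=o["ee_pos"]
    y0=np.degrees(np.arctan2(R[1,0],R[0,0])); d=(yaw-y0+90)%180-90
    Rz=Rt.from_euler('z',d,degrees=True).as_matrix()@R
    print("t",o["t"],"ee",p.round(1),"yaw",y0.round(2),"toolz",R[:,2].round(4),"q6",o["qpos"][5].round(2),"w",o["width"],"F",o["ft_force"].round(1))
    print(" twist z %.2f or %.2f; shift after"%(-d,-d-np.sign(-d)*180),(Rz.T@(np.array(tgt)-p)).round(1),"shift before",(R.T@(np.array(tgt)-p)).round(1))
E
python3 - <<'E'
from h import *
for n in ["top","scene"]:
    z=np.load(n+"0.npz"); im,d=z["im"],z["d"]; p=dict(camera_matrix=z["K"],k1=float(z["k"]),extrinsics=z["E"]); W=world(d,p)
    roi=(abs(W[...,0]-510)<130)&(abs(W[...,1]-360)<190)&np.isfinite(W[...,0])
    m=roi&(W[...,2]>12)&(W[...,2]<24)
    for k,lo,hi in (("rim",12,24),("all",4.,24)):
        m=(roi&(W[...,2]>lo)&(W[...,2]<hi)).astype(np.uint8)
        c,l,s,_=cv2.connectedComponentsWithStats(m,connectivity=8); i=1+np.argmax(s[1:,4]) 
        P=W[l==i]; print(n,k,s[i],cv2.minAreaRect(P[:,:2].astype(np.float32)),np.median(P[:,2]))
    # mat by depth
    m=roi&(W[...,2]>3)&(W[...,2]<9)&(abs(W[...,0]-500)<50)&(abs(W[...,1]-330)<80); print("mat z",np.median(W[m][:,2]))
    # jug, detergent
    for k,lo,hi,x0,x1,y0,y1 in (("jug",50,95,570,700,-280,-120),("det",150,200,570,700,-120,60)):
        m=(W[...,2]>lo)&(W[...,2]<hi)&(W[...,0]>x0)&(W[...,0]<x1)&(W[...,1]>y0)&(W[...,1]<y1)
        print(k,W[m].mean(0) if m.any() else 0)
plan([530,-331,130],-95.4)
E
```

```text
top rim [147 179  80  60 419] ((522.1973876953125, 357.2698669433594), (176.36549377441406, 265.17236328125), 7.6725263595581055) 16.518973005880753
top all [ 145  179   83   61 1995] ((523.7019653320312, 362.9971618652344), (185.26480102539062, 278.4148254394531), 7.943326473236084) 6.614452514714003
mat z 5.07253841289571
jug [ 657.88839731 -223.45986098   72.39302232]
det [602.28908303 -54.64921752 164.49342961]
scene rim [352 123  64  55 308] ((525.3283081054688, 358.81329345703125), (177.42083740234375, 274.1363525390625), 7.627833366394043) 16.965724628378894
scene all [ 352  123   66   57 1671] ((518.4445190429688, 380.05377197265625), (197.12648010253906, 330.019775390625), 4.743231773376465) 7.374168111733752
mat z 5.82009923161786
jug [ 643.26634393 -204.88101468   71.56445182]
det [612.14348259 -52.51421178 164.97014568]
t 0.1 ee [ 138.6 -608.9  222. ] yaw 12.82 toolz [-3.0e-04  1.3e-03 -1.0e+00] q6 -0.02 w 87.9934164527477 F [ 0.9 -0.3 -0.7]
 twist z -71.78 or 108.22; shift after [313.5 363.6  91.5] shift before [ 443.3 -184.    92.2]
```

```bash
python3 -m creep '{"delta_pos":[[0,0,0],[0,0,0],[0,0,0],[0,0,0],[0,0,0],[0,0,0],[0,0,0],[0,0,0],[0,0,0],[0,0,0],[0,0,0],[0,0,0],[0.01,0.012,0],[0.02,0.023,0],[0.02,0.023,0],[0.02,0.023,0],[0.02,0.023,0],[0.02,0.023,0],[0.02,0.023,0],[0.02,0.023,0]],"twist":[[0,0,-6],[0,0,-6],[0,0,-6],[0,0,-6],[0,0,-6],[0,0,-6],[0,0,-6],[0,0,-6],[0,0,-6],[0,0,-6],[0,0,-6],[0,0,-6],[0,0,0],[0,0,0],[0,0,0],[0,0,0],[0,0,0],[0,0,0],[0,0,0],[0,0,0]]}' 1 && python3 -c "
from h import *
plan([530,-331,130],-95.4)"
```

```text
t: 1.77
ee_pos: [325.9, -473.7, 222.5]
orientation: [-2.322, -2.115, -0.001]
ft_force: [0.4, -0.3, 0.1]
width: 87.6
grasp_force: 0.0
t 1.7667 ee [ 325.9 -473.7  222.5] yaw 84.66 toolz [-2.e-04  7.e-04 -1.e+00] q6 -0.9 w 87.61396588275502 F [ 0.4 -0.3  0.1]
 twist z 0.06 or -179.94; shift after [161.2 189.8  92.5] shift before [161.  190.   92.5]
```

```bash
python3 -m creep '{"delta_pos":[[0.02,0.0237,0],[0.02,0.0237,0],[0.02,0.0237,0],[0.02,0.0237,0],[0.02,0.0237,0],[0.02,0.0237,0],[0.02,0.0237,0],[0.015,0.018,0],[0.006,0.006,0],[0,0,0.01],[0,0,0.02],[0,0,0.01],[0,0,0],[0,0,0]],"twist":[[0,0,0],[0,0,0],[0,0,0],[0,0,0],[0,0,0],[0,0,0],[0,0,0],[0,0,0],[0,0,0],[0,0,0],[0,0,0],[0,0,0],[0,0,0],[0,0,0]]}' && python3 -c "
from h import *
plan([530,-331,130],-95.4)
im,d,p=grab('wrist'); cv2.imwrite('pics/w1.png',im[...,::-1]); W=world(d,p)
np.savez('w1.npz',im=im,d=d,W=W)
T=np.array(p['extrinsics']);print(T.round(3))
m=(W[...,2]>80)&(W[...,2]<105)&(abs(W[...,0]-530)<80)&(abs(W[...,1]+310)<90)
P=W[m];print(cv2.minAreaRect(P[:,:2].astype(np.float32)),np.median(P,0),m.sum())
"
```

```text
t: 2.93
ee_pos: [526.9, -332.6, 181.7]
orientation: [-2.32, -2.115, 0.001]
ft_force: [-0.4, 0.3, 0.7]
width: 88.0
grasp_force: 0.0
t 2.9333 ee [ 526.9 -332.6  181.7] yaw 84.73 toolz [-0.0021  0.0012 -1.    ] q6 -0.49 w 88.0041558437767 F [-0.4  0.3  0.7]
 twist z 0.13 or -179.87; shift after [ 1.9  3.1 51.7] shift before [ 1.9  3.1 51.7]
[[ 9.96000e-01 -8.60000e-02 -2.90000e-02  5.33995e+02]
 [-9.10000e-02 -9.50000e-01 -2.99000e-01 -2.50065e+02]
 [-1.00000e-03  3.00000e-01 -9.54000e-01  3.43860e+02]
 [ 0.00000e+00  0.00000e+00  0.00000e+00  1.00000e+00]]
((534.294921875, -305.44378662109375), (117.15433502197266, 21.291603088378906), 84.47234344482422) [ 534.12140784 -301.2202702    94.10264394] 3527
```

View pics/w1.png

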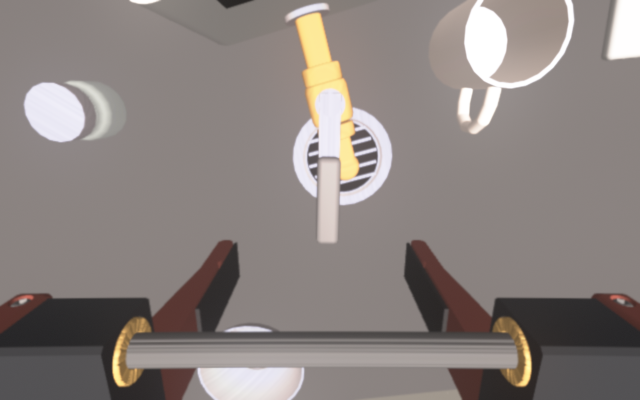

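The wrist view shows the lever (hub at (330,100), sleeve end at (328,240)) between the fingers, and the jug at (505,40) is clear. I'll descend with a small correction and grip.

```bash
python3 -m creep '{"delta_pos":[[0.0035,0.0045,0.01],[0,0,0.02],[0,0,0.02],[0,0,0.02],[0,0,0.02],[0,0,0.01],[0,0,0.01],[0,0,0],[0,0,0]],"twist":[[0,0,0],[0,0,0],[0,0,0],[0,0,0],[0,0,0],[0,0,0],[0,0,0],[0,0,0],[0,0,0]]}' && python3 -m creep '{"delta_pos":[[0,0,0],[0,0,0],[0,0,0],[0,0,0],[0,0,0],[0,0,0],[0,0,0],[0,0,0],[0,0,0],[0,0,0],[0,0,0],[0,0,0]],"twist":[[0,0,0],[0,0,0],[0,0,0],[0,0,0],[0,0,0],[0,0,0],[0,0,0],[0,0,0],[0,0,0],[0,0,0],[0,0,0],[0,0,0]]}' 0; python3 -c "
from h import *
plan([532,-330,71],-95.4)
"
```

```text
t: 3.73
ee_pos: [533.2, -329.4, 72.8]
orientation: [2.32, 2.119, 0.0]
ft_force: [-0.1, 0.5, 0.4]
width: 87.6
grasp_force: 0.0
t: 4.73
ee_pos: [532.7, -329.4, 72.6]
orientation: [-2.319, -2.118, 0.001]
ft_force: [-1.1, -0.4, 0.1]
width: 17.9
grasp_force: 30.0
t 4.7333 ee [ 532.7 -329.4   72.6] yaw 84.82 toolz [-7.e-04  1.e-04 -1.e+00] q6 -0.48 w 17.906427985540212 F [-1.1 -0.4  0.1]
 twist z 0.22 or -179.78; shift after [-0.7 -0.6  1.6] shift before [-0.7 -0.6  1.6]
```

```bash
python3 -m creep '{"delta_pos":[[0.0001,-0.0039,0],[0.0001,-0.0039,0],[0.0001,-0.0039,0],[0.0001,-0.0039,0],[0.0001,-0.0039,0],[0.0001,-0.0039,0],[0.0001,-0.0039,0],[0.0001,-0.0039,0],[0.0001,-0.0039,0],[0.0001,-0.0039,0],[0,0,0],[0,0,0]],"twist":[[0,0,3],[0,0,3],[0,0,3],[0,0,3],[0,0,3],[0,0,3],[0,0,3],[0,0,3],[0,0,3],[0,0,3],[0,0,0],[0,0,0]]}'; python3 -c "
from h import *
plan([494,-317,72],54.8)
im,d,p=grab('wrist'); W=world(d,p)
m=(W[...,2]>80)&(W[...,2]<105)&(abs(W[...,0]-530)<60)&(abs(W[...,1]+270)<50)
P=W[m];print(cv2.minAreaRect(P[:,:2].astype(np.float32)),np.median(P,0),m.sum())
W=np.load('w1.npz')['W'];im=np.load('w1.npz')['im'];h=cv2.cvtColor(im,cv2.COLOR_RGB2HSV)
m=(h[...,1]>120)&(h[...,0]>12)&(h[...,0]<30)&(W[...,2]>35)&(W[...,2]<70)&(W[...,1]>-330)&(W[...,1]<-180)
P=W[m];print('pipe',cv2.fitLine(P[:,:2].astype(np.float32),2,0,.01,.01).ravel(),m.sum(),P.min(0),P.max(0))
"
```

```text
t: 5.73
ee_pos: [497.1, -315.9, 72.6]
orientation: [2.788, 1.447, 0.001]
ft_force: [1.7, 0.3, -1.9]
width: 17.9
grasp_force: 30.1
t 5.7333 ee [ 497.1 -315.9   72.6] yaw 54.87 toolz [ 5.e-04  3.e-04 -1.e+00] q6 0.03 w 17.94520736710923 F [ 1.7  0.3 -1.9]
 twist z 0.07 or -179.93; shift after [-2.7 -1.9  0.6] shift before [-2.7 -1.9  0.6]
((515.1320190429688, -284.95751953125), (92.12422180175781, 36.62699890136719), 60.95547866821289) [ 517.57696384 -287.49321075   92.89806726] 8605
pipe [ 2.4311772e-01 -9.6999681e-01  5.3096021e+02 -2.3569818e+02] 427 [ 518.50812159 -318.48436435   46.69381767] [ 559.9856404  -191.73440408   57.89897584]
```

The tool yaw is 54.9°, which puts the lever at about 45°. I'll release it, rise, and take a picture to check.

```bash
python3 -m creep '{"delta_pos":[[0,0,0],[0,0,0],[0,0,0],[0,0,0],[0,0,0],[0,0,0],[0,0,0],[0,0,0],[0,0,-0.01],[0,0,-0.02],[0,0,-0.03],[0,0,-0.03],[0,0,-0.03],[0,0,-0.03],[0,0,-0.03],[0,0,-0.03],[0,0,-0.02]],"twist":[[0,0,0],[0,0,0],[0,0,0],[0,0,0],[0,0,0],[0,0,0],[0,0,0],[0,0,0],[0,0,0],[0,0,0],[0,0,0],[0,0,0],[0,0,0],[0,0,0],[0,0,0],[0,0,0],[0,0,0]]}' 1; python3 -c "
from h import *
plan([505,-59,300],98.5)
im,d,p=grab('wrist'); W=world(d,p); cv2.imwrite('pics/w2.png',im[...,::-1])
m=(W[...,2]>80)&(W[...,2]<105)&(abs(W[...,0]-510)<70)&(abs(W[...,1]+300)<75)
P=W[m];print(cv2.minAreaRect(P[:,:2].astype(np.float32)),np.median(P,0),m.sum())
h=cv2.cvtColor(im,cv2.COLOR_RGB2HSV)
m=(h[...,1]>120)&(h[...,0]>12)&(h[...,0]<30)&(W[...,2]>35)&(W[...,2]<70)&(W[...,1]>-330)&(W[...,1]<-140)
P=W[m];print('pipe',cv2.fitLine(P[:,:2].astype(np.float32),2,0,.01,.01).ravel(),cv2.minAreaRect(P[:,:2].astype(np.float32)))
"
```

```text
t: 7.2
ee_pos: [497.3, -316.4, 306.8]
orientation: [2.786, 1.445, 0.003]
ft_force: [0.4, -0.5, -0.5]
width: 88.0
grasp_force: 0.0
t 7.2 ee [ 497.3 -316.4  306.8] yaw 54.83 toolz [ 0.0033 -0.0022 -1.    ] q6 0.03 w 87.9938476578795 F [ 0.4 -0.5 -0.5]
 twist z -43.67 or 136.33; shift after [253.4  45.6   7. ] shift before [ 214.8 -142.     6.3]
((511.3878479003906, -296.7594909667969), (116.60284423828125, 20.639930725097656), 54.3980712890625) [ 512.7101081  -293.80556826   94.17291379] 1659
pipe [ 2.3729521e-01 -9.7143757e-01  5.3785571e+02 -2.6692422e+02] ((540.0458374023438, -260.301025390625), (33.41658401489258, 127.80071258544922), 11.692792892456055)
```

View pics/w2.png

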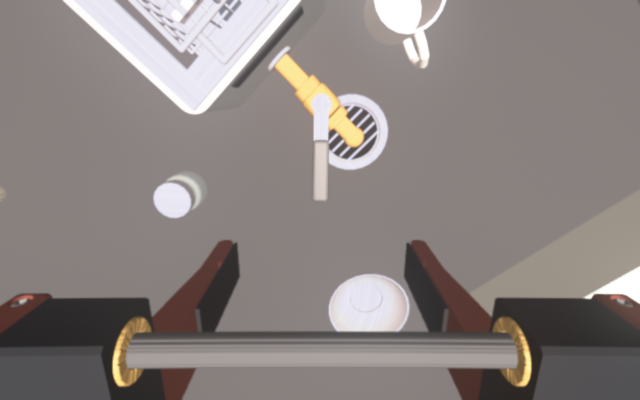

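The lever stands at about 45° to the pipe (hub (322,103), sleeve end (320,198)). Now I'll move over the basket handle.

```bash
python3 -m creep '{"delta_pos":[[0,0,0],[0,0,0],[0,0,0],[0,0,0],[0,0,0],[0,0,0],[0,0,0],[0.0127,0.0023,0],[0.025,0.0045,0],[0.025,0.0045,0],[0.025,0.0045,0],[0.025,0.0045,0],[0.025,0.0045,0],[0.025,0.0045,0],[0.025,0.0045,0],[0.025,0.0045,0],[0.025,0.0045,0],[0.0127,0.0023,0],[0,0,0],[0,0,0]],"twist":[[0,0,-6.24],[0,0,-6.24],[0,0,-6.24],[0,0,-6.24],[0,0,-6.24],[0,0,-6.24],[0,0,-6.24],[0,0,0],[0,0,0],[0,0,0],[0,0,0],[0,0,0],[0,0,0],[0,0,0],[0,0,0],[0,0,0],[0,0,0],[0,0,0],[0,0,0],[0,0,0]]}' 1; python3 -c "
from h import *
plan([505,-59,201],98.5)
im,d,p=grab('wrist'); W=world(d,p); cv2.imwrite('pics/w3.png',im[...,::-1])
m=(W[...,2]>212)&(W[...,2]<240)&(abs(W[...,0]-505)<40)&(abs(W[...,1]+59)<80)
P=W[m];print('bar',cv2.minAreaRect(P[:,:2].astype(np.float32)),np.median(P,0),m.sum())
b=m&(im.max(2)<60);P=W[b];v,u=np.nonzero(b);print('black',cv2.minAreaRect(P[:,:2].astype(np.float32)),np.median(P,0),b.sum(),'px',u.mean(),v.mean(),ray([(u.mean(),v.mean())],p,225))
"
```

```text
t: 8.92
ee_pos: [504.0, -60.8, 302.9]
orientation: [2.051, 2.379, -0.0]
ft_force: [-0.1, 0.3, 0.0]
width: 88.2
grasp_force: 0.0
t 8.9167 ee [504.  -60.8 302.9] yaw 98.48 toolz [ 1.e-04 -2.e-04 -1.e+00] q6 -0.29 w 88.19530201964687 F [-0.1  0.3  0. ]
 twist z -0.02 or 179.98; shift after [  1.7   1.2 101.9] shift before [  1.7   1.2 101.9]
bar ((505.6953430175781, -59.065528869628906), (14.03559684753418, 148.01693725585938), 8.917068481445312) [504.55453509 -51.25470341 225.23675811] 2590
black ((508.501953125, -78.01924896240234), (11.124458312988281, 47.726200103759766), 9.451214790344238) [506.93367735 -90.44947567 224.69258681] 153 px 323.3071895424837 244.01307189542484 [[508.87070983 -87.45368383 225.        ]]
```

View pics/w3.png

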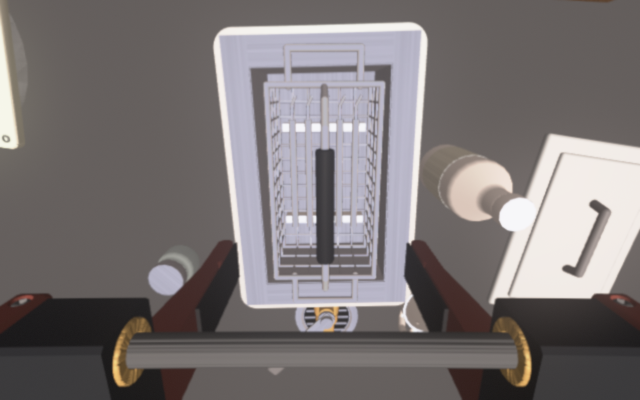

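The handle grip (325,150-262) lies centred between the fingers, at the same position as measured before. I'll descend and grip.

```bash
python3 -m creep '{"delta_pos":[[0.0017,0.0015,0.01],[0,0,0.02],[0,0,0.02],[0,0,0.02],[0,0,0.02],[0,0,0.011],[0,0,0],[0,0,0]],"twist":[[0,0,0],[0,0,0],[0,0,0],[0,0,0],[0,0,0],[0,0,0],[0,0,0],[0,0,0]]}' && python3 -m creep '{"delta_pos":[[0,0,0],[0,0,0],[0,0,0],[0,0,0],[0,0,0],[0,0,0],[0,0,0],[0,0,0],[0,0,0],[0,0,0],[0,0,0],[0,0,0]],"twist":[[0,0,0],[0,0,0],[0,0,0],[0,0,0],[0,0,0],[0,0,0],[0,0,0],[0,0,0],[0,0,0],[0,0,0],[0,0,0],[0,0,0]]}' 0
```

```text
t: 9.63
ee_pos: [505.4, -60.3, 201.3]
orientation: [-2.051, -2.378, 0.001]
ft_force: [-0.1, 0.4, -0.9]
width: 87.7
grasp_force: 0.0
t: 10.63
ee_pos: [505.9, -59.8, 201.8]
orientation: [2.05, 2.38, 0.001]
ft_force: [1.0, 0.6, -1.9]
width: 13.0
grasp_force: 30.0
```

Gripped at 13.0 mm wide, which fits the 14 mm grip. I'll lift slowly and then check.

```bash
python3 -m creep '{"delta_pos":[[0,0,-0.003],[0,0,-0.005],[0,0,-0.006],[0,0,-0.006],[0,0,-0.006],[0,0,-0.006],[0,0,-0.006],[0,0,-0.006],[0,0,-0.006],[0,0,-0.006],[0,0,-0.006],[0,0,-0.006],[0,0,-0.006],[0,0,-0.006],[0,0,-0.006],[0,0,-0.006],[0,0,-0.004],[0,0,-0.002],[0,0,0],[0,0,0]],"twist":[[0,0,0],[0,0,0],[0,0,0],[0,0,0],[0,0,0],[0,0,0],[0,0,0],[0,0,0],[0,0,0],[0,0,0],[0,0,0],[0,0,0],[0,0,0],[0,0,0],[0,0,0],[0,0,0],[0,0,0],[0,0,0],[0,0,0],[0,0,0]]}'; python3 -c "
from h import *
plan([523,358,300],97.7)
im,d,p=grab('scene'); W=world(d,p); cv2.imwrite('pics/s4.png',im[80:300,200:500,::-1].repeat(2,0).repeat(2,1))
"
```

```text
t: 12.3
ee_pos: [505.5, -59.8, 299.6]
orientation: [-2.051, -2.38, 0.0]
ft_force: [0.2, -0.4, -4.9]
width: 13.1
grasp_force: 30.0
t 12.3 ee [505.5 -59.8 299.6] yaw 98.5 toolz [-2.e-04  0.e+00 -1.e+00] q6 -0.29 w 13.067914762800749 F [ 0.2 -0.4 -4.9]
 twist z 0.80 or -179.20; shift after [ 4.117e+02  7.330e+01 -4.000e-01] shift before [ 4.107e+02  7.910e+01 -4.000e-01]
```

View pics/s4.png

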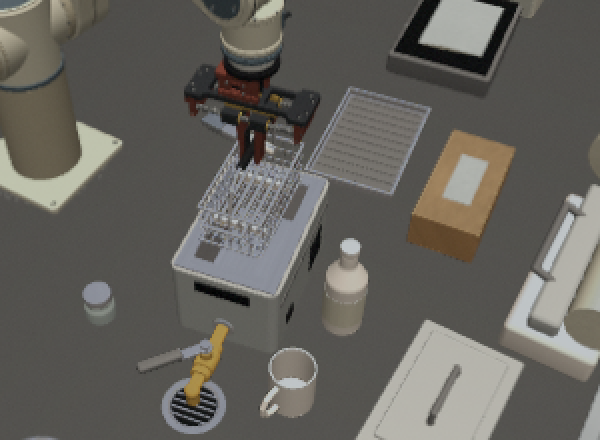

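The basket hangs level and clear of the rim, at 4.9 N. I'll carry it to the tray with gentle ramps.

```bash
python3 -m creep '{"delta_pos":[[0.004,0.0007,0],[0.008,0.0014,0],[0.012,0.0021,0],[0.016,0.0028,0],[0.018,0.0032,0],[0.018,0.0032,0],[0.018,0.0032,0],[0.018,0.0032,0],[0.018,0.0032,0],[0.018,0.0032,0],[0.018,0.0032,0],[0.018,0.0032,0],[0.018,0.0032,0],[0.018,0.0032,0],[0.018,0.0032,0],[0.018,0.0032,0],[0.018,0.0032,0],[0.018,0.0032,0],[0.018,0.0032,0],[0.018,0.0032,0]],"twist":[[0,0,0.4],[0,0,0.4],[0,0,0],[0,0,0],[0,0,0],[0,0,0],[0,0,0],[0,0,0],[0,0,0],[0,0,0],[0,0,0],[0,0,0],[0,0,0],[0,0,0],[0,0,0],[0,0,0],[0,0,0],[0,0,0],[0,0,0],[0,0,0]]}'; python3 -m creep '{"delta_pos":[[0.018,0.0032,0],[0.018,0.0032,0],[0.016,0.0028,0],[0.012,0.0021,0],[0.01,0.0018,0],[0.006,0.001,0],[0.003,0.0005,0],[0,0,0],[0,0,0],[0,0,0],[0,0,0],[0,0,0]],"twist":[[0,0,0],[0,0,0],[0,0,0],[0,0,0],[0,0,0],[0,0,0],[0,0,0],[0,0,0],[0,0,0],[0,0,0],[0,0,0],[0,0,0]]}'; python3 -c "
from h import *
plan([523,358,114],97.7)
for n in ['top','scene']:
    im,d,p=grab(n); W=world(d,p)
    m=(abs(W[...,0]-523)<150)&(abs(W[...,1]-358)<170)&(W[...,2]>160)&(W[...,2]<280); print(n,'basket low z',np.nanpercentile(W[m][:,2],[0.5,2,10]),m.sum())
    if n=='scene': cv2.imwrite('pics/s5.png',im[60:260,250:500,::-1].repeat(2,0).repeat(2,1))
"
```

```text
t: 14.02
ee_pos: [518.4, 275.1, 299.4]
orientation: [-2.066, -2.366, 0.001]
ft_force: [-0.8, -0.5, -3.5]
width: 13.2
grasp_force: 30.0
t: 15.02
ee_pos: [522.7, 356.7, 299.8]
orientation: [2.068, 2.365, 0.0]
ft_force: [0.1, 0.3, -4.4]
width: 13.3
grasp_force: 30.0
t 15.0167 ee [522.7 356.7 299.8] yaw 97.66 toolz [ 1.e-04 -0.e+00 -1.e+00] q6 0.45 w 13.308978238008631 F [ 0.1  0.3 -4.4]
 twist z -0.04 or 179.96; shift after [  1.3   0.5 185.8] shift before [  1.3   0.5 185.8]
top basket low z [188.5610459  190.81930619 193.23748413] 1167
scene basket low z [190.70143892 191.87486583 194.98041775] 977
```

View pics/s5.png

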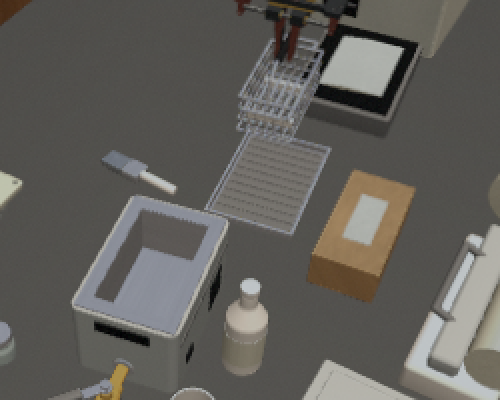

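The basket hangs level over the tray, with its underside at about 191. I'll lower it to about 8 mm above the mat and then creep down.

```bash
python3 -m creep '{"delta_pos":[[0.001,0,0.004],[0,0,0.008],[0,0,0.012],[0,0,0.015],[0,0,0.015],[0,0,0.015],[0,0,0.015],[0,0,0.015],[0,0,0.015],[0,0,0.015],[0,0,0.012],[0,0,0.01],[0,0,0.009],[0,0,0.007],[0,0,0.005],[0,0,0.003],[0,0,0.002],[0,0,0],[0,0,0],[0,0,0]],"twist":[[0,0,0],[0,0,0],[0,0,0],[0,0,0],[0,0,0],[0,0,0],[0,0,0],[0,0,0],[0,0,0],[0,0,0],[0,0,0],[0,0,0],[0,0,0],[0,0,0],[0,0,0],[0,0,0],[0,0,0],[0,0,0],[0,0,0],[0,0,0]]}'; python3 -m creep '{"delta_pos":[[0,0,0.001],[0,0,0.001],[0,0,0.001],[0,0,0.001],[0,0,0.001],[0,0,0],[0,0,0],[0,0,0]],"twist":[[0,0,0],[0,0,0],[0,0,0],[0,0,0],[0,0,0],[0,0,0],[0,0,0],[0,0,0]]}'
```

```text
t: 16.78
ee_pos: [522.7, 358.4, 123.2]
orientation: [2.067, 2.365, 0.001]
ft_force: [-0.1, 0.6, -4.5]
width: 13.3
grasp_force: 30.0
t: 17.45
ee_pos: [522.4, 358.2, 117.7]
orientation: [-2.067, -2.366, 0.0]
ft_force: [-0.8, -0.3, -4.0]
width: 13.2
grasp_force: 30.0
```

```bash
for i in 1; do python3 -m creep '{"delta_pos":[[0,0,0.0005],[0,0,0.0005],[0,0,0.0005],[0,0,0.0005],[0,0,0],[0,0,0]],"twist":[[0,0,0],[0,0,0],[0,0,0],[0,0,0],[0,0,0],[0,0,0]]}'; done
```

```text
t: 17.95
ee_pos: [522.4, 358.2, 115.6]
orientation: [-2.067, -2.366, 0.0]
ft_force: [0.6, -0.1, -3.8]
width: 13.5
grasp_force: 30.0
```

```bash
python3 -m creep '{"delta_pos":[[0,0,0.0005],[0,0,0.0005],[0,0,0],[0,0,0]],"twist":[[0,0,0],[0,0,0],[0,0,0],[0,0,0]]}'
```

```text
t: 18.28
ee_pos: [522.7, 358.3, 114.9]
orientation: [2.067, 2.365, 0.001]
ft_force: [0.3, -0.8, -3.6]
width: 12.9
grasp_force: 30.0
```

```bash
python3 -m creep '{"delta_pos":[[0,0,0.0005],[0,0,0.0005],[0,0,0],[0,0,0]],"twist":[[0,0,0],[0,0,0],[0,0,0],[0,0,0]]}'
```

```text
t: 18.62
ee_pos: [523.3, 358.4, 114.6]
orientation: [2.067, 2.365, 0.003]
ft_force: [1.9, -1.3, 5.8]
width: 13.4
grasp_force: 30.0
```

```bash
python3 -m creep '{"delta_pos":[[0,0,0.0005],[0,0,0.0005],[0,0,0],[0,0,0]],"twist":[[0,0,0],[0,0,0],[0,0,0],[0,0,0]]}'
```

```text
t: 18.95
ee_pos: [523.3, 358.4, 114.6]
orientation: [2.067, 2.365, 0.003]
ft_force: [-0.3, -4.8, 13.2]
width: 12.9
grasp_force: 30.0
```

The basket is in contact with the mat. I'll ease off 1 mm, release and rise.

```bash
python3 -m creep '{"delta_pos":[[0,0,-0.0005],[0,0,-0.0005],[0,0,0],[0,0,0]],"twist":[[0,0,0],[0,0,0],[0,0,0],[0,0,0]]}' && python3 -m creep '{"delta_pos":[[0,0,0],[0,0,0],[0,0,0],[0,0,0],[0,0,0],[0,0,0],[0,0,0],[0,0,0],[0,0,0],[0,0,-0.004],[0,0,-0.01],[0,0,-0.02],[0,0,-0.03],[0,0,-0.03],[0,0,-0.03],[0,0,-0.03],[0,0,-0.02],[0,0,0],[0,0,0]],"twist":[[0,0,0],[0,0,0],[0,0,0],[0,0,0],[0,0,0],[0,0,0],[0,0,0],[0,0,0],[0,0,0],[0,0,0],[0,0,0],[0,0,0],[0,0,0],[0,0,0],[0,0,0],[0,0,0],[0,0,0],[0,0,0],[0,0,0]]}' 1; python3 -c "
from h import *
im,d,p=grab('scene'); a=im[60:310,230:500,::-1].repeat(2,0).repeat(2,1); cv2.imwrite('pics/s6.png',a)
im,d,p=grab('wrist'); W=world(d,p)
m=(W[...,2]>122)&(W[...,2]<155)&(abs(W[...,0]-523)<40)&(abs(W[...,1]-358)<80);P=W[m];print(cv2.minAreaRect(P[:,:2].astype(np.float32)),np.percentile(P[:,2],[5,50,95]))
A=np.c_[P[:,:2]-P[:,:2].mean(0),np.ones(len(P))];print('bar slope',np.linalg.lstsq(A,P[:,2],rcond=None)[0])
m=(W[...,2]>75)&(W[...,2]<90)&(abs(W[...,0]-523)<90)&(abs(W[...,1]-358)<130);P=W[m];A=np.c_[P[:,:2]-P[:,:2].mean(0),np.ones(len(P))];print('rim',np.linalg.lstsq(A,P[:,2],rcond=None)[0],m.sum())
"
```

```text
t: 19.28
ee_pos: [523.2, 358.4, 114.6]
orientation: [2.067, 2.365, 0.003]
ft_force: [1.8, -3.0, 8.8]
width: 13.3
grasp_force: 30.0
t: 20.87
ee_pos: [522.9, 358.5, 289.6]
orientation: [2.067, 2.365, 0.005]
ft_force: [0.4, -0.3, 0.3]
width: 87.5
grasp_force: 0.0
((522.8588256835938, 358.5171813964844), (13.94747543334961, 156.16455078125), 8.131552696228027) [128.63705767 138.17554223 140.40992102]
bar slope [ 9.22305669e-03 -1.61044310e-02  1.37093074e+02]
rim [6.32158835e-04 5.04464634e-04 8.00783780e+01] 3430
```

View pics/s6.png

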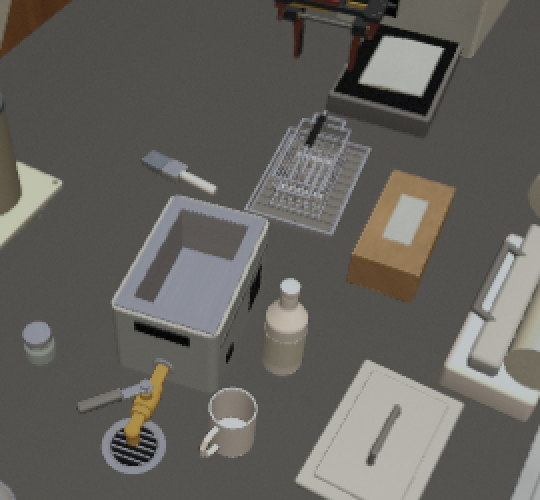

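The basket stands flat in the middle of the tray: its rim is level, and the handle is at (523,358.5) over the tray centre at (523,358). The lever is at 45° with the gripper well clear, so I'm handing in.

```bash
python3 -c "
from workcell import close_job
print(close_job())"
```

```text
the job is handed in; nothing more can be done
None
```

The job is handed in: the basket stands flat and centred in the drip tray, the drain lever is at about 45°, and nothing else on the bench was touched (about 21 s used); the hand-in gave no verdict.

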